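Load the chisel and hold the dead-man clamp

TASK

Slide the blade of the widest chisel into the throat of the little bench clamp until its tip meets the back stop, and let go of it there. Then press the clamp's sprung lever down by its knob until the lever lies level, its pointer at the pin on the post (do not bottom it), so that its pad grips the blade, and finish still holding it there. Leave the other two chisels alone.

Things in the scene. Friction and masses are not known exactly. Their poses are not given: they have to be found in the camera images.
- chisel_wide: widest and longest of three bench chisels lying on the bench, 24x235x26 mm, about 0.14 kg. Origin under its mid length; z up, y from blade to handle: flat blade 24 mm wide from y=-118 mm (cutting tip) to -48, top at most 11 mm high; steel neck to y=+7; handle from y=+7 to +118, 22 mm wide, 25 high. Grasp the handle across its width, about y=+45 mm
- chisel_tip (a point): middle of the cutting edge of the wide chisel, 118 mm from its origin along its -y, 4 mm above its underside. The chisel is heavy at the handle and rocks on its ferrule: lying free, the tip may stand up to 4 mm higher; the clamp's pad presses it down again
- chisel_narrow: another chisel, 211 mm long, blade 8 mm wide: leave it alone. Origin and axes as for the wide one
- chisel_short: another chisel, 199 mm long and narrower than the wide one: leave it alone. Origin and axes as for the wide one
- clamp: small grey steel bench clamp, screwed down, 98 mm wide (x), 120 mm long (y), 42 mm high without its lever. Origin on the bench under its middle, z up. Its throat runs along y, centred on x=0, open at the +y end. A chisel goes in with its y axis along the clamp's y axis, moving towards the clamp's -y; home, the chisel's origin is at the clamp's y=+92 mm
- throat_mouth (a point): middle of the throat's mouth: at the clamp's y=+30 mm, 9 mm above the bench. The throat is a straight slot 30 mm wide between cheeks 26 mm high, its floor the bench top; flared lips 20 mm high widen it to about 45 mm at y=+45. The lever's hinge crosses it at y=+26, 26 mm clear under it; at least 17 mm is clear under the raised pad
- knob_top (a point): middle of the top of the black round knob (30 mm diameter) at the free end of the clamp's lever, at the clamp's x=0, y about -67 mm; 82 mm above the bench with the lever up, 52 mm with the lever level. The top tilts with the lever
- clamp_lever (a joint): angle of the clamp's lever, rad: 0 = up at rest (raised 0.35 rad), 0.35 = level, pointer at the pin, 0.50 = bottomed on its stop. A spring drives it back up: at the knob about 2.5 N at the start, 6 N when level with the blade gripped. The knob is 92 mm along the lever from the hinge, its top 22 mm above the lever's line; it goes down about 0.9 mm per 0.01 rad
- clamp_pad: sprung round rubber pad, 14 mm diameter, under the lever; it meets the raised blade at about 0.15 to 0.2 rad, tips it down onto the bench, and with the lever level presses it there, some 18 mm from the tip, with about 2.5 N. Origin: middle of its lower face
- throat_stop (a point): middle of the back stop's face that the chisel's tip must meet: at the clamp's x=0, y=-26 mm, 5 mm above the bench; the stop is 11 mm high
- index_pin (a point): tip of the small brass pin, 36 mm above the bench, on the 44 mm high post beside the knob: at the clamp's x=+26, y=-66 mm (post at x=+41); the lever's pointer is level with it when the lever lies level

How it is judged:
On the way, in this order (a step that is already met when the one before it is completed fails the run):
1. the wide chisel's blade is home in the throat and let go, the lever still up (y of chisel_tip in the frame of clamp below -0.019 m and horizontal distance between chisel_tip and clamp below 0.032 m and height (world z) of chisel_tip below 0.012 m and contact force between the fingers and chisel_wide below 0.2 N and value of joint clamp_lever below 0.1 rad), for 0.2 s.
2. the lever is pressed level and its pad grips the blade (value of joint clamp_lever between 0.3 and 0.4 rad and contact force between clamp_pad and chisel_wide above 0.5 N), for 0.3 s.
At the end, for the whole second after the job is handed in: The wide chisel lies in the throat in line with it (within 0.15 rad), tip within 10 mm of the back stop (7 mm when let go), at rest, not touched by the robot; the fingers hold the lever level, at 0.30 to 0.40 rad (knob within about 4 mm), and the pad presses on the blade (all of step 2 and contact force between the fingers and clamp above 1.5 N and contact force between each of the arm, the fingers and chisel_wide below 0.2 N and y of chisel_tip in the frame of clamp below -0.016 m and horizontal distance between chisel_tip and clamp below 0.032 m and height (world z) of chisel_tip below 0.012 m and angle between the y axis of chisel_wide and the y axis of clamp, either way round below 0.15 rad and linear speed of chisel_wide below 0.02 m/s); the arm keeps its last pose, push and grip.
It fails at once if the lever is bottomed (past 0.46 rad) (value of joint clamp_lever above 0.46 rad).
It fails at once if one of the other chisels is disturbed (moved more than 3 cm) (distance of any of chisel_narrow, chisel_short from where it was at the start of the episode above 0.03 m).
It also fails if it takes over 59 s, if anything falls off the work surface, if the arm or the gripper's body presses on something with over 40 N, if the wrist force passes 120 N, or if a joint passes its speed limit or range.

ROBOT

A 6-joint arm with a two-finger parallel gripper is mounted at the origin on a cart in front of the work surface, level with it; the furniture and walls round the work are solid. World frame = base frame: x ahead of the robot, y to its left, z up, the work surface at z = 0. Lengths are in m, angles in rad, forces in N, time in s.
With the tool pointing down it reaches from about 0.375 to 0.9 m from the base axis. Payload 3.1 kg.
Tool frame: the origin (TCP) lies where the fingers leave the gripper's body, on its centre line; the fingertips stand 73 mm ahead of it and the grasp point (between the pads) lies 54 mm ahead of it; z points along the fingers, y is the line along which they close (so a half turn about z gives the same grasp; the last joint's range is limited). The gripper opens to 85 mm and grips with 20 to 120 N. Pads are 22 mm wide; open, the fingers measure 114 mm over their backs; the gripper's body (76 mm by 85 mm) begins 54 mm behind the grasp point. The pads swing forward as they close: fully open they stand 13 mm farther back than shut.
Start: joints at [-1.284, 0.527, 1.433, -0, 1.181, -0.178], TCP at [0.281, -0.558, 0.304] pointing down, gripper open.
Joint ranges: [-3.08, 3.08], [-0.75, 2.2], [0.22, 2.44], [-1.43, 4.57], [0, 2.65], [-2.85, 2.85]. Speed limits (rad/s): [2.79, 2.79, 3.14, 3.14, 3.14, 3.14].

INTERFACE

Orientations are given as a unit quaternion [x, y, z, w].
In Python, from station import manip gives the robot as it stands.
- The arm moves only by the shell command python3 -m crank 'ROWS' [FORCE]. ROWS is JSON, a list of rows, each an object with "dp": the shift along the tool's x, y, z normalised to -1 to 1, where 1 is 50 cm, a list of three; "delta_rot": the turn, a rotation vector about the tool's x, y, z normalised to -1 to 1, where 1 is 2 pi rad, a list of three; "fingers": the opening, from -1 (shut) to 1 (fully open). A call has 1 to 12 rows; each row shifts and turns the commanded pose from where the row before left it, along the tool's axes as they then stand; what a row does not reach is not made up. A row lasts 1/12 s, in which the tool goes at most 41.7 mm and 7.16 degrees, less where a joint would pass 70% of its speed; a pose out of reach is approached as far as the arm can. A call with a number of a shift or a turn outside -1 to 1 is refused whole. A call with a gripper value outside its range is refused whole. The fingers move at their own pace and stop on an object; FORCE is the grip in N (left out, the last holds). Time passes only in rows, so rows that do not move let the fingers close. It gives the time, the measured TCP pose, the force, the opening and the grip force at its end, in the units of the state.
- manip.sense(): the state, without advancing time (a new reading comes with each control period).
- manip.snapshot(name): name is "side" or "top"; returns (picture, depth): 384x512x3 uint8, red, green, blue; 384x512 float32, m along the optical axis (not along the pixel's ray), 0 where there is no reading.
- manip.camera_model(name): a dict with "fx", "fy", "cx", "cy" (pixels), "origin" and "attitude" of the camera in the world. Camera axes: x right, y up, looking along -z (the intrinsics and any distortion apply to the point x, -y, -z); pixel columns grow to the right and rows downward; lengths in m; the calibration is good to about 2 mm. A picture is of the moment at which its call begins. camera_model takes no time and is no camera call.
- manip.sign_off(): hands the job in; it is judged then, once.
The state is a dict: "t": time; "q": joint angles; "qd": joint speeds; "tau": joint torques, N m; "tcp_pos": TCP position; "tool_rot": TCP orientation; "force": force on the tool from outside, world axes, zero at the start; "ft_torque": the same for the moment, N m; "finger_gap": opening from 0.0 (shut) to 1.0 (fully open); "gripper_force": force on a finger pad.
Only numpy, scipy, OpenCV 4.12 (cv2) and the standard library are available. Lean on these libraries where they do the work, as an engineer would, in place of code of your own. Each camera call takes 0.05 s, during which the arm holds its last target. There are 200 camera calls.

## Working session

There is one attempt and no reset: what is moved stays moved. The work goes in short steps, Python scripts to look and compute and a shell command to move; the robot and the scene stay as the last step left them, time stands still between calls to the robot, and variables do not carry over. Pictures are saved under pics/ and viewed, at most 10 in all, crops included, and the job is handed in when it is done.

```bash
mkdir -p pics; ls
python3 - <<'E'
from station import manip
import cv2,numpy as np
for n in("top","side"):
    p,d=manip.snapshot(n); cv2.imwrite(f"pics/{n}0.png",p[:,:,::-1]); np.savez(f"pics/{n}0.npz",p=p,d=d)
    print(n,manip.camera_model(n),(d>0).mean())
s=manip.sense();print({k:np.round(v,4) for k,v in s.items()})
E
```

```text
pics
top {'fx': 358.6246081174044, 'fy': 358.6246081174044, 'cx': 255.13168585207822, 'cy': 193.9051393499705, 'origin': array([ 0.41474527, -0.00692846,  0.93913269]), 'attitude': array([-0.04536986,  0.05493085,  0.70544733, -0.70517249])} 0.9957784016927084
side {'fx': 453.1934221705621, 'fy': 453.1934221705621, 'cx': 249.73203067432493, 'cy': 201.5704083982372, 'origin': array([0.23228242, 0.67612544, 0.80323997]), 'attitude': array([-0.07769601,  0.37961938,  0.9009794 , -0.19516295])} 0.9957682291666666
{'t': np.float64(0.1), 'q': array([-1.2835,  0.5283,  1.4338, -0.    ,  1.1814, -0.1785]), 'qd': array([ 0.0001, -0.0023, -0.0011,  0.0012,  0.0007, -0.0002]), 'tau': array([ 4.00000e-04, -4.43304e+01, -1.78587e+01, -3.00000e-04,
        3.90000e-03, -0.00000e+00]), 'tcp_pos': array([ 0.2806, -0.5579,  0.3031]), 'tool_rot': array([ 9.730e-01,  2.308e-01, -1.000e-04, -9.000e-04]), 'force': array([ 0.1707, -0.8405, -0.2785]), 'ft_torque': array([ 0.0137,  0.0354, -0.0338]), 'gripper_force': np.float64(0.0), 'finger_gap': np.float64(1.0011)}
```

View pics/top0.png

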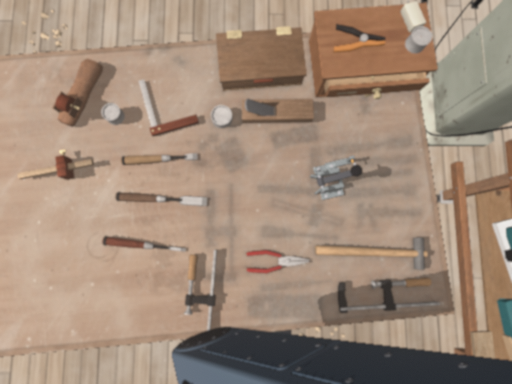

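View pics/side0.png

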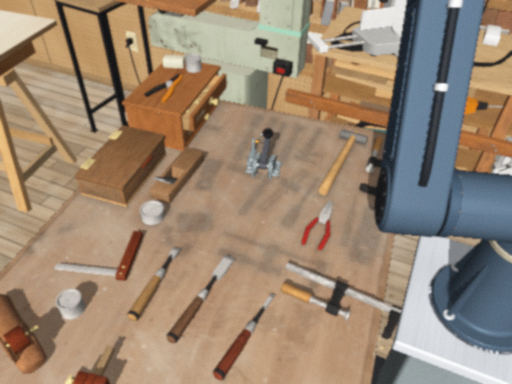

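The top view shows three chisels with handles to the left. The wide one is the middle one, with its handle end at (116,197) and tip at (209,202). The clamp is at (340,177), with its black knob at (356,171) and its mouth facing left. The side view shows the wide chisel's tip at (228,259) and the knob at (267,133).

```bash
cat > h.py <<'E'
import numpy as np,cv2
from scipy.spatial.transform import Rotation as R
from station import manip
def ray(n,uv):
    c=manip.camera_model(n);uv=np.atleast_2d(uv).astype(float)
    d=np.c_[(uv[:,0]-c['cx'])/c['fx'],-(uv[:,1]-c['cy'])/c['fy'],-np.ones(len(uv))]
    return np.array(c['origin']),R.from_quat(c['attitude']).apply(d)
def onz(n,uv,z):
    o,d=ray(n,uv);return o+d*((z-o[2])/d[:,2])[:,None]
def ond(n,uv,dep):
    o,d=ray(n,uv);return o+d*np.asarray(dep).reshape(-1,1)
def proj(n,X):
    c=manip.camera_model(n);p=R.from_quat(c['attitude']).inv().apply(np.atleast_2d(X)-c['origin'])
    return np.c_[c['cx']+c['fx']*p[:,0]/-p[:,2],c['cy']-c['fy']*p[:,1]/-p[:,2]]
def cloud(n,p,d):
    v,u=np.mgrid[:d.shape[0],:d.shape[1]]
    return ond(n,np.c_[u.ravel(),v.ravel()],d.ravel()).reshape(*d.shape,3)
E
python3 - <<'E'
from h import *
print(onz("top",[[116,197],[209,202],[158,199],[318,180]],0.01).round(3),onz("top",[356,171],.082).round(3))
print(onz("side",[[228,259],[172,338]],0.01).round(3),onz("side",[267,133],.082).round(3))
for n,(a,b,c,e),(a2,b2,c2,e2) in (("top",(140,215,295,400),(180,220,105,220)),("side",(115,190,230,300),(245,350,160,240))):
    z=np.load(f"pics/{n}0.npz");C=cloud(n,z['p'],z['d'])
    h=C[...,2]; print(n,"bench h",np.median(h[a:b,c:e]).round(4))
    for i,(q,r,s,t) in enumerate([(a,b,c,e),(a2,b2,c2,e2)]):
        f=6 if i==0 else 5
        im=cv2.resize(z['p'][q:r,s:t,::-1],None,fx=f,fy=f,interpolation=cv2.INTER_CUBIC)
        H=cv2.applyColorMap((np.clip(h[q:r,s:t]/(.09 if i==0 else .03),0,1)*255).astype(np.uint8),cv2.COLORMAP_JET)
        H=cv2.resize(H,None,fx=f,fy=f,interpolation=cv2.INTER_NEAREST)
        cv2.imwrite(f"pics/{n}_c{i}.png",np.hstack([im,H]) if n=="side" else np.vstack([im,H]))
        print(im.shape)
E
```

```text
[[ 0.539  0.342  0.01 ]
 [ 0.526  0.101  0.01 ]
 [ 0.534  0.233  0.01 ]
 [ 0.585 -0.186  0.01 ]] [[ 0.594 -0.265  0.082]]
[[0.528 0.121 0.01 ]
 [0.541 0.337 0.01 ]] [[ 0.595 -0.258  0.082]]
top bench h 0.0018
(450, 630, 3)
(200, 575, 3)
side bench h 0.0011
(450, 420, 3)
(525, 400, 3)
```

Run:
```python
from h import *
rows=[[],[]]
for n,(a,b,c,e) in (("top",(140,215,295,400)),("side",(115,190,230,300))):
    z=np.load(f"pics/{n}0.npz");C=cloud(n,z['p'],z['d']);h=C[a:b,c:e,2]
    H=cv2.applyColorMap((np.clip(h/.09,0,1)*255).astype(np.uint8),cv2.COLORMAP_JET)
    rows[0].append(cv2.resize(z['p'][a:b,c:e,::-1],None,fx=4,fy=4,interpolation=cv2.INTER_CUBIC))
    rows[1].append(cv2.resize(H,None,fx=4,fy=4,interpolation=cv2.INTER_NEAREST))
cv2.imwrite("pics/clampviews.png",np.vstack([np.hstack(r) for r in rows]))
# chisel masks by height
for n,(a,b,c,e) in (("top",(183,218,105,216)),("side",(250,345,162,236))):
    z=np.load(f"pics/{n}0.npz");C=cloud(n,z['p'],z['d'])[a:b,c:e].reshape(-1,3)
    P=C[(C[:,2]>.006)&(C[:,2]<.04)]
    k=P[:,1]; 
    c0=P[:,:2].mean(0);u=np.linalg.svd(P[:,:2]-c0)[2][0];u*=np.sign(u[1]);t=(P[:,:2]-c0)@u;w=(P[:,:2]-c0)@[-u[1],u[0]]
    print(n,len(P),"yaw dir",u.round(4),"ends",(c0+u*t.min()).round(4),(c0+u*t.max()).round(4),np.ptp(t).round(4))
    for lo in np.arange(t.min(),t.max(),.02):
        m=(t>=lo)&(t<lo+.02);print(round(lo,3),(c0+u*(lo+.01)+np.array([-u[1],u[0]])*(np.percentile(w[m],2)+np.percentile(w[m],98))/2).round(4),np.percentile(w[m],[2,98]).round(4),P[m,2].max().round(4))
```

```text
top 692 yaw dir [0.0552 0.9985] ends [0.5279 0.0909] [0.5436 0.3741] 0.2837
-0.136 [0.5188 0.1014] [-0.009   0.0284] 0.0109
-0.116 [0.5305 0.1208] [-0.0122  0.0102] 0.015
-0.096 [0.5312 0.1408] [-0.0112  0.0102] 0.0159
-0.076 [0.5314 0.1608] [-0.01    0.0108] 0.0153
-0.056 [0.5336 0.1807] [-0.0092  0.0076] 0.0174
-0.036 [0.5347 0.2007] [-0.0051  0.0037] 0.0177
-0.016 [0.5357 0.2206] [-0.0085  0.0072] 0.0217
0.004 [0.536  0.2407] [-0.0078  0.0081] 0.0245
0.024 [0.5374 0.2606] [-0.0097  0.0096] 0.0248
0.044 [0.5388 0.2806] [-0.0107  0.0098] 0.0248
0.064 [0.5406 0.3005] [-0.0116  0.0093] 0.0266
0.084 [0.5407 0.3205] [-0.0105  0.0102] 0.0265
0.104 [0.5418 0.3405] [-0.0112  0.011 ] 0.0264Traceback (most recent call last):
  File "<stdin>", line 17, in <module>
    return _quantile_unchecked(
        a, q, axis, out, overwrite_input, method, keepdims, weights)
    return _ureduce(a,
                    func=_quantile_ureduce_func,
    ...<5 lines>...
                    overwrite_input=overwrite_input,
                    method=method)
    r = func(a, **kwargs)
    result = _quantile(arr,
                       quantiles=q,
    ...<2 lines>...
                       out=out,
                       weights=wgt)
    slices_having_nans = np.isnan(arr[-1, ...])
                                  ~~~^^^^^^^^^
IndexError: index -1 is out of bounds for axis 0 with size 0
```

View pics/clampviews.png

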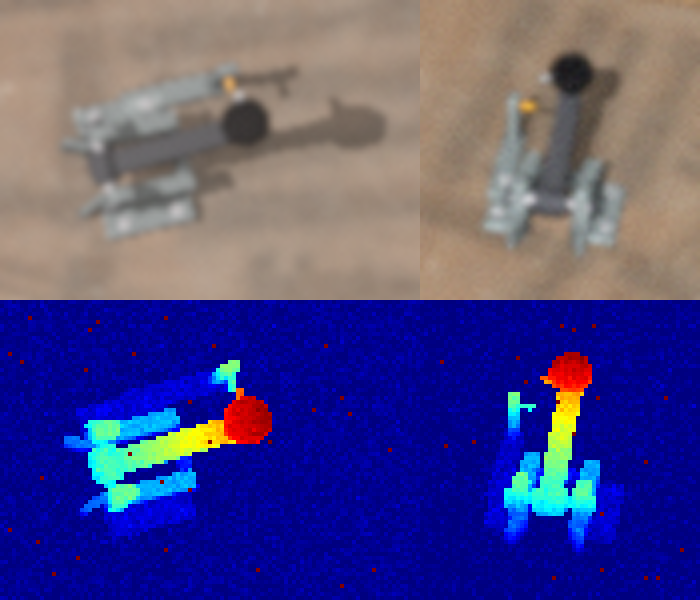

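The clamp axis runs from the knob (top crop (245,122)/4 → pixel (356,170)) to the hinge (100,160)/4. The post and brass pin are beside the knob at (230,85)/4. The depth looks clean enough to fit both objects.

```bash
cat > fit.py <<'E'
from h import *
def pts(n,box,z=None):
    if z is None: z=np.load(f"pics/{n}0.npz")
    a,b,c,e=box;return cloud(n,z['p'],z['d'])[a:b,c:e].reshape(-1,3)
def pca(P):
    c=np.median(P[:,:2],0);u=np.linalg.svd(P[:,:2]-c)[2][0];return c,u*np.sign(u[1])
if __name__=="__main__":
  for n,b1,b2 in (("top",(150,210,300,370),(190,210,110,214)),("side",(115,185,235,295),(250,345,162,236))):
    P=pts(n,b1);K=P[(P[:,2]>.073)&(P[:,2]<.09)];L=P[(P[:,2]>.048)&(P[:,2]<.07)]
    kc=(K[:,:2].min(0)+K[:,:2].max(0))/2
    c,u=pca(L)
    print(n,"knob",kc.round(4),K[:,2].mean().round(4),np.ptp(K[:,:2],axis=0).round(4),"lever",c.round(4),u.round(4),"yawdir",np.arctan2(-u[0],u[1]).round(4))
    # frame with lever axis: local x right-handed: ex=(uy,-ux)
    ex=np.array([u[1],-u[0]]);l=np.c_[(P[:,:2]-c)@ex,(P[:,:2]-c)@u]
    kn=np.array([(kc-c)@ex,(kc-c)@u]);print(" knob local x",kn[0].round(4))
    for lo,hi in((.004,.018),(.018,.032),(.032,.046)):
        m=(P[:,2]>lo)&(P[:,2]<hi)
        if n=="top":
            for y in np.arange(0,.13,.01):
                k=m&(l[:,1]-kn[1]>y)&(l[:,1]-kn[1]<y+.01)
                if k.sum(): print("  z",lo,"y-knob",round(y,3),(l[k,0]*1e3).astype(int)[np.argsort(l[k,0])][::3].tolist())
    Q=pts(n,b2);Q=Q[(Q[:,2]>.005)&(Q[:,2]<.03)&(Q[:,0]>.5)&(Q[:,0]<.57)&(Q[:,1]>.08)&(Q[:,1]<.36)]
    for _ in range(3):
        c,u=pca(Q);w=(Q[:,:2]-c)@[u[1],-u[0]];Q=Q[abs(w)<.016]
    t=(Q[:,:2]-c)@u
    cnt,e=np.histogram(t,np.arange(-.2,.2,.004));print(" chisel",c.round(4),u.round(4),[(round(a,3),int(k)) for a,k in zip(e,cnt) if k])
E
python3 fit.py
```

```text
top knob [ 0.5977 -0.2668] 0.0832 [0.0279 0.0253] lever [ 0.5905 -0.2403] [-0.3533  0.9355] yawdir 0.3611
 knob local x -0.0026
  z 0.004 y-knob 0.0 [-82, -60, -36, -10, 31, 33, 35, 39, 40, 43, 45, 71]
  z 0.004 y-knob 0.01 [-89, 33, 35, 37, 39, 42, 43, 46, 60, 79]
  z 0.004 y-knob 0.02 [-82, -43, -27, -12, -10, -7, -6, -4, 15, 30, 32, 34, 36, 38, 40, 43, 45, 47, 50, 76]
  z 0.004 y-knob 0.03 [-84, -74, -42, -40, -38, -37, -34, -32, -30, -27, -25, 32, 34, 36, 39, 41, 43, 45, 47, 49, 80]
  z 0.004 y-knob 0.04 [-79, -54, -41, -39, -37, -35, -33, -30, -28, -26, -24, 17, 18, 34, 37, 39, 41, 43, 46, 47, 50]
  z 0.004 y-knob 0.05 [-65, -41, -38, -36, -34, -32, -31, -28, -25, -24, -22, 19, 37, 38, 41, 43, 45, 48]
  z 0.004 y-knob 0.06 [-64, -38, -36, -34, -30, -29, -27, -24, -22, 20, 40, 42, 44, 46, 48, 60, 96]
  z 0.004 y-knob 0.07 [-70, -40, -37, -34, -32, -31, -28, -26, -24, -22, 36, 41, 43, 46, 48, 56, 94]
  z 0.004 y-knob 0.08 [-64, -37, -34, -32, -28, -25, -23, -20, -14, 23, 26, 37, 72, 95]
  z 0.004 y-knob 0.09 [-37, -30, -7, 27, 32, 55]
  z 0.004 y-knob 0.1 [-26, -14, 16, 80]
  z 0.
[... 3444 characters left out ...]
, (np.float64(-0.024), 18), (np.float64(-0.02), 19), (np.float64(-0.016), 14), (np.float64(-0.012), 14), (np.float64(-0.008), 21), (np.float64(-0.004), 18), (np.float64(0.0), 17), (np.float64(0.004), 20), (np.float64(0.008), 19), (np.float64(0.012), 20), (np.float64(0.016), 21), (np.float64(0.02), 20), (np.float64(0.024), 21), (np.float64(0.028), 20), (np.float64(0.032), 24), (np.float64(0.036), 22), (np.float64(0.04), 24), (np.float64(0.044), 25), (np.float64(0.048), 21), (np.float64(0.052), 24), (np.float64(0.056), 24), (np.float64(0.06), 26), (np.float64(0.064), 23), (np.float64(0.068), 25), (np.float64(0.072), 22), (np.float64(0.076), 29), (np.float64(0.08), 36), (np.float64(0.084), 16)]
```

```bash
cat > clamp.py <<'E'
from fit import *
yaw=.25;o=np.array([.5972,-.2645])
for n,b in (("top",(150,210,300,370)),("side",(115,185,235,295))):
    P=pts(n,b);P=P[(P[:,2]>.003)&(P[:,2]<.1)]
    for it in range(2):
        u=np.array([-np.sin(yaw),np.cos(yaw)]);ex=np.array([u[1],-u[0]])
        l=np.c_[(P[:,:2]-o)@ex,(P[:,:2]-o)@u];z=P[:,2];S=[]
        for nm,m in (("chL",(z>.02)&(z<.032)&(abs(l[:,0]+20)<1)),):pass
        for nm,zl,zh,xl,xh,yl,yh in (("chL",.021,.031,-.032,-.01,.015,.062),("chR",.021,.031,.01,.032,.015,.062),("ftL",.004,.014,-.055,-.03,.01,.1),("ftR",.004,.014,.03,.055,.01,.1),("lev",.05,.07,-.012,.012,.015,.1)):
            m=(z>zl)&(z<zh)&(l[:,0]>xl)&(l[:,0]<xh)&(l[:,1]>yl)&(l[:,1]<yh)
            Q=l[m]
            # edges: min & max x per y-slice
            ys=np.arange(yl,yh,.006);E=[]
            for y in ys:
                q=Q[abs(Q[:,1]-y-.003)<.003,0]
                if len(q)>=3:E.append((y+.003,q.min(),q.max()))
            if len(E)<3: continue
            E=np.array(E);f1=np.polyfit(E[:,0],E[:,1],1);f2=np.polyfit(E[:,0],E[:,2],1)
            print(n,it,nm,len(Q),"slopes",f1[0].round(3),f2[0].round(3),"x at y=.04",np.polyval(f1,.04).round(4),np.polyval(f2,.04).round(4),"y",np.percentile(Q[:,1],[3,97]).round(4))
            if nm!="lev":S+= [f1[0],f2[0]]
        print(" median slope",np.median(S).round(3),"yaw",(yaw-np.median(S)).round(4))
        yaw=yaw-np.median(S)
    K=P[(P[:,2]>.073)];print("knob",((K[:,:2].min(0)+K[:,:2].max(0))/2).round(4),np.median(K,0).round(4))
E
python3 clamp.py
```

```text
top 0 chL 69 slopes -0.003 -0.024 x at y=.04 -0.0263 -0.0154 y [0.0239 0.0595]
top 0 chR 72 slopes 0.012 -0.025 x at y=.04 0.0154 0.0264 y [0.0234 0.0596]
top 0 ftL 136 slopes -0.018 -0.054 x at y=.04 -0.0469 -0.0305 y [0.024  0.0819]
top 0 ftR 158 slopes 0.025 -0.043 x at y=.04 0.0322 0.0489 y [0.0126 0.0803]
top 0 lev 67 slopes 0.079 -0.051 x at y=.04 -0.006 0.0065 y [0.0166 0.0429]
 median slope -0.021 yaw 0.2707
top 1 chL 68 slopes 0.037 -0.002 x at y=.04 -0.0254 -0.0146 y [0.0244 0.0594]
top 1 chR 72 slopes 0.032 -0.004 x at y=.04 0.0162 0.0273 y [0.023  0.0591]
top 1 ftL 126 slopes 0.017 -0.041 x at y=.04 -0.046 -0.0305 y [0.0247 0.0836]
top 1 ftR 157 slopes 0.026 -0.054 x at y=.04 0.0329 0.0492 y [0.0125 0.08  ]
top 1 lev 67 slopes 0.099 -0.033 x at y=.04 -0.0052 0.0074 y [0.0165 0.043 ]
 median slope 0.007 yaw 0.2632
knob [ 0.5977 -0.2668] [ 0.5964 -0.2658  0.0833]
side 0 chL 26 slopes -0.114 -0.022 x at y=.04 -0.0242 -0.0158 y [0.0278 0.0599]
side 0 chR 27 slopes -0.021 -0.092 x at y=.04 0.0171 0.0242 y [0.0244 0.0519]
side 0 ftL 66 slopes 0.075 0.002 x at y=.04 -0.044 -0.0329 y [0.0309 0.0832]
side 0 ftR 89 slopes -0.057 -0.072 x at y=.04 0.036 0.048 y [0.0167 0.0845]
side 0 lev 55 slopes 0.146 -0.101 x at y=.04 -0.0042 0.0067 y [0.0157 0.0464]
 median slope -0.039 yaw 0.3024
side 1 chL 25 slopes -0.097 0.107 x at y=.04 -0.0225 -0.0139 y [0.0286 0.0561]
side 1 chR 28 slopes 0.024 0.035 x at y=.04 0.0188 0.0277 y [0.0235 0.0539]
side 1 ftL 56 slopes 0.111 0.025 x at y=.04 -0.0422 -0.0326 y [0.033  0.0855]
side 1 ftR 92 slopes -0.05 -0.059 x at y=.04 0.0375 0.0492 y [0.0155 0.094 ]
side 1 lev 54 slopes 0.184 -0.059 x at y=.04 -0.0027 0.0083 y [0.0158 0.0464]
 median slope 0.025 yaw 0.2778
knob [ 0.5972 -0.262 ] [ 0.5959 -0.2595  0.0821]
```

```bash
cat > go.py <<'E'
import sys
from h import *
# usage: go.py x y z phi(tool x heading)
s=manip.sense();t=np.array([float(a) for a in sys.argv[1:4]]);r=R.from_quat(s['tool_rot'])
phi=float(sys.argv[4]) if len(sys.argv)>4 else None
X=r.as_matrix();h=np.arctan2(X[1,0],X[0,0])
d=r.inv().apply(t-s['tcp_pos'])/.5
print("t",s['t'].round(2),"tcp",s['tcp_pos'].round(4),"head",h.round(4),"tilt z",X[:,2].round(4),"f",s['force'].round(2),"gap",s['finger_gap'].round(3),"gf",s['gripper_force'].round(1))
print("dp total",d.round(4),"rows@.08",np.ceil(np.linalg.norm(d)/.08))
if phi is not None:
    tgt=R.from_euler('z',phi)*R.from_euler('x',np.pi);rv=(r.inv()*tgt).as_rotvec()/(2*np.pi)
    print("rot total",rv.round(5)); print("dp after rot",(tgt.inv().apply(t-s['tcp_pos'])/.5).round(4))
E
python3 -m crank '[{"dp":[0,0,0],"delta_rot":[0,0,-0.0187],"fingers":1},{"dp":[0,0,0],"delta_rot":[0,0,-0.0187],"fingers":1},{"dp":[0,0,0],"delta_rot":[0,0,-0.0187],"fingers":1},{"dp":[0,0,0],"delta_rot":[0,0,-0.0187],"fingers":1},{"dp":[0,0,0],"delta_rot":[0,0,-0.0187],"fingers":1},{"dp":[0,0,0],"delta_rot":[0,0,-0.0187],"fingers":1},{"dp":[0,0,0],"delta_rot":[0,0,-0.0187],"fingers":1},{"dp":[0,0,0],"delta_rot":[0,0,-0.0187],"fingers":1},{"dp":[0,0,0],"delta_rot":[0,0,-0.0187],"fingers":1},{"dp":[0,0,0],"delta_rot":[0,0,0],"fingers":1}]' 40
python3 go.py .537 .27 .18 1.52
```

```text
t: 0.93
tcp_pos: [0.2806, -0.5581, 0.3034]
tool_rot: [0.723, 0.691, 0.0, -0.001]
force: [-0.4, 0.3, 0.7]
finger_gap: 1.002
gripper_force: 0.0Traceback (most recent call last):
  File "go.py", line 8, in <module>
    print("t",s['t'].round(2),"tcp",s['tcp_pos'].round(4),"head",h.round(4),"tilt z",X[:,2].round(4),"f",s['force'].round(2),"gap",s['finger_gap'].round(3),"gf",s['gripper_force'].round(1))
              ^^^^^^^^^^^^
AttributeError: 'float' object has no attribute 'round'
```

```bash
sed -i "s/s=manip.sense();/s={k:np.array(v) for k,v in manip.sense().items()};/" go.py
python3 go.py .537 .27 .18 1.52
```

```text
t 0.93 tcp [ 0.2806 -0.5581  0.3034] head 1.5252 tilt z [-4.0e-04  1.2e-03 -1.0e+00] f [-0.43  0.25  0.68] gap 1.002 gf 0.0
dp total [1.6775 0.4368 0.2485] rows@.08 22.0
rot total [-7.0e-05 -1.9e-04  8.3e-04]
dp after rot [1.6801 0.428  0.2467]
```

```bash
for i in 1 2; do :; done
python3 -m crank '[{"dp":[0.07,0.0182,0.0103],"delta_rot":[0,0,0],"fingers":1},{"dp":[0.07,0.0182,0.0103],"delta_rot":[0,0,0],"fingers":1},{"dp":[0.07,0.0182,0.0103],"delta_rot":[0,0,0],"fingers":1},{"dp":[0.07,0.0182,0.0103],"delta_rot":[0,0,0],"fingers":1},{"dp":[0.07,0.0182,0.0103],"delta_rot":[0,0,0],"fingers":1},{"dp":[0.07,0.0182,0.0103],"delta_rot":[0,0,0],"fingers":1},{"dp":[0.07,0.0182,0.0103],"delta_rot":[0,0,0],"fingers":1},{"dp":[0.07,0.0182,0.0103],"delta_rot":[0,0,0],"fingers":1},{"dp":[0.07,0.0182,0.0103],"delta_rot":[0,0,0],"fingers":1},{"dp":[0.07,0.0182,0.0103],"delta_rot":[0,0,0],"fingers":1},{"dp":[0.07,0.0182,0.0103],"delta_rot":[0,0,0],"fingers":1},{"dp":[0.07,0.0182,0.0103],"delta_rot":[0,0,0],"fingers":1}]' >/dev/null
python3 -m crank '[{"dp":[0.07,0.0182,0.0103],"delta_rot":[0,0,0],"fingers":1},{"dp":[0.07,0.0182,0.0103],"delta_rot":[0,0,0],"fingers":1},{"dp":[0.07,0.0182,0.0103],"delta_rot":[0,0,0],"fingers":1},{"dp":[0.07,0.0182,0.0103],"delta_rot":[0,0,0],"fingers":1},{"dp":[0.07,0.0182,0.0103],"delta_rot":[0,0,0],"fingers":1},{"dp":[0.07,0.0182,0.0103],"delta_rot":[0,0,0],"fingers":1},{"dp":[0.07,0.0182,0.0103],"delta_rot":[0,0,0],"fingers":1},{"dp":[0.07,0.0182,0.0103],"delta_rot":[0,0,0],"fingers":1},{"dp":[0.07,0.0182,0.0103],"delta_rot":[0,0,0],"fingers":1},{"dp":[0.07,0.0182,0.0103],"delta_rot":[0,0,0],"fingers":1},{"dp":[0.07,0.0182,0.0103],"delta_rot":[0,0,0],"fingers":1},{"dp":[0.07,0.0182,0.0103],"delta_rot":[0,0,0],"fingers":1}]' >/dev/null
python3 -m crank '[{"dp":[0,0,0],"delta_rot":[0,0,0],"fingers":0.2},{"dp":[0,0,0],"delta_rot":[0,0,0],"fingers":0.2},{"dp":[0,0,0],"delta_rot":[0,0,0],"fingers":0.2}]'>/dev/null
python3 go.py .537 .27 .077 1.52
```

```text
t 3.18 tcp [0.5381 0.2701 0.1798] head 1.5223 tilt z [-1.6e-03 -9.0e-04 -1.0e+00] f [-0.35  0.19  0.64] gap 0.608 gf 0.0
dp total [-0.     -0.0019  0.2056] rows@.08 3.0
rot total [-0.00025  0.00015  0.00037]
dp after rot [-2.000e-04 -2.200e-03  2.056e-01]
```

```bash
python3 -m crank '[{"dp":[0,0,0.06],"delta_rot":[0,0,0],"fingers":0.2},{"dp":[0,0,0.06],"delta_rot":[0,0,0],"fingers":0.2},{"dp":[0,0,0.05],"delta_rot":[0,0,0],"fingers":0.2},{"dp":[0,0,0.025],"delta_rot":[0,0,0],"fingers":0.2},{"dp":[0,0,0.0106],"delta_rot":[0,0,0],"fingers":0.2},{"dp":[0,0,0],"delta_rot":[0,0,0],"fingers":0.2},{"dp":[0,0,0],"delta_rot":[0,0,0],"fingers":0.2}]'
python3 -m crank '[{"dp":[0,0,0],"delta_rot":[0,0,0],"fingers":-1},{"dp":[0,0,0],"delta_rot":[0,0,0],"fingers":-1},{"dp":[0,0,0],"delta_rot":[0,0,0],"fingers":-1},{"dp":[0,0,0],"delta_rot":[0,0,0],"fingers":-1},{"dp":[0,0,0],"delta_rot":[0,0,0],"fingers":-1},{"dp":[0,0,0],"delta_rot":[0,0,0],"fingers":-1},{"dp":[0,0,0],"delta_rot":[0,0,0],"fingers":-1},{"dp":[0,0,0],"delta_rot":[0,0,0],"fingers":-1}]' 60
python3 go.py .537 .27 .077 1.52
```

```text
t: 3.77
tcp_pos: [0.5394, 0.2699, 0.0784]
tool_rot: [0.724, 0.69, 0.001, 0.0]
force: [1.0, -0.8, 0.5]
finger_gap: 0.597
gripper_force: 0.0
t: 4.43
tcp_pos: [0.5395, 0.2705, 0.0792]
tool_rot: [0.724, 0.69, 0.001, 0.001]
force: [-1.1, -0.7, 6.8]
finger_gap: 0.226
gripper_force: 58.6
t 4.43 tcp [0.5395 0.2705 0.0792] head 1.5236 tilt z [ 2.4e-03  5.0e-04 -1.0e+00] f [-1.09 -0.66  6.76] gap 0.226 gf 58.6
dp total [-0.0013 -0.005   0.0043] rows@.08 1.0
rot total [ 0.00039 -0.0001   0.00057]
dp after rot [-0.0013 -0.005   0.0043]
```

```bash
python3 -m crank '[{"dp":[0,0,-0.02],"delta_rot":[0,0,0],"fingers":-1},{"dp":[0,0,-0.04],"delta_rot":[0,0,0],"fingers":-1},{"dp":[0,0,0],"delta_rot":[0,0,-0.0165],"fingers":-1},{"dp":[0,0,0],"delta_rot":[0,0,-0.0165],"fingers":-1},{"dp":[0,0,0],"delta_rot":[0,0,-0.0165],"fingers":-1},{"dp":[0,0,0],"delta_rot":[0,0,0],"fingers":-1},{"dp":[0,0,0],"delta_rot":[0,0,0],"fingers":-1}]'
python3 go.py .5215 .0197 .109 1.833
```

```text
t: 5.02
tcp_pos: [0.5387, 0.2704, 0.108]
tool_rot: [0.609, 0.793, 0.0, 0.0]
force: [-0.7, -0.6, -1.5]
finger_gap: 0.224
gripper_force: 59.1
t 5.02 tcp [0.5387 0.2704 0.108 ] head 1.8318 tilt z [ 3.e-04  1.e-04 -1.e+00] f [-0.65 -0.63 -1.53] gap 0.224 gf 59.1
dp total [-0.4755 -0.1627 -0.0022] rows@.08 7.0
rot total [ 4.0e-05 -1.0e-05 -1.9e-04]
dp after rot [-0.4753 -0.1632 -0.0021]
```

```bash
python3 -m crank '[{"dp":[-0.03,-0.01,0],"delta_rot":[0,0,0],"fingers":-1},{"dp":[-0.06,-0.02,0],"delta_rot":[0,0,0],"fingers":-1},{"dp":[-0.065,-0.0225,0],"delta_rot":[0,0,0],"fingers":-1},{"dp":[-0.07,-0.024,0],"delta_rot":[0,0,0],"fingers":-1},{"dp":[-0.07,-0.024,0],"delta_rot":[0,0,0],"fingers":-1},{"dp":[-0.07,-0.024,0],"delta_rot":[0,0,0],"fingers":-1},{"dp":[-0.06,-0.02,0],"delta_rot":[0,0,0],"fingers":-1},{"dp":[-0.05,-0.0185,0],"delta_rot":[0,0,0],"fingers":-1},{"dp":[0,0,0],"delta_rot":[0,0,0],"fingers":-1},{"dp":[0,0,0],"delta_rot":[0,0,0],"fingers":-1},{"dp":[0,0,0],"delta_rot":[0,0,0],"fingers":-1}]'
python3 go.py .5215 .0197 .109 1.833
python3 - <<'E'
from h import *
for n in("top","side"):
    p,d=manip.snapshot(n); np.savez(f"pics/{n}1.npz",p=p,d=d)
    q=proj(n,[.56,-.13,.02])[0].astype(int);print(n,q)
    u=max(q[0]-80,0);v=max(q[1]-60,0);c=p[v:v+120,u:u+160,::-1]
    cv2.imwrite(f"pics/{n}1c.png",cv2.resize(c,None,fx=2.4,fy=2.4,interpolation=cv2.INTER_CUBIC));print(u,v)
a=[cv2.imread(f"pics/{n}1c.png") for n in("top","side")];cv2.imwrite("pics/pre.png",np.hstack(a))
E
```

```text
t: 5.93
tcp_pos: [0.5219, 0.02, 0.1076]
tool_rot: [0.609, 0.793, 0.0, -0.0]
force: [0.2, 0.1, -1.9]
finger_gap: 0.222
gripper_force: 59.1
t 5.93 tcp [0.5219 0.02   0.1076] head 1.8325 tilt z [-1.e-04  3.e-04 -1.e+00] f [ 0.24  0.13 -1.94] gap 0.222 gf 59.1
dp total [-0.0004 -0.001  -0.0027] rows@.08 1.0
rot total [-0.e+00 -5.e-05 -7.e-05]
dp after rot [-0.0004 -0.001  -0.0027]
top [297 188]
217 128
side [259 182]
179 122
```

View pics/pre.png

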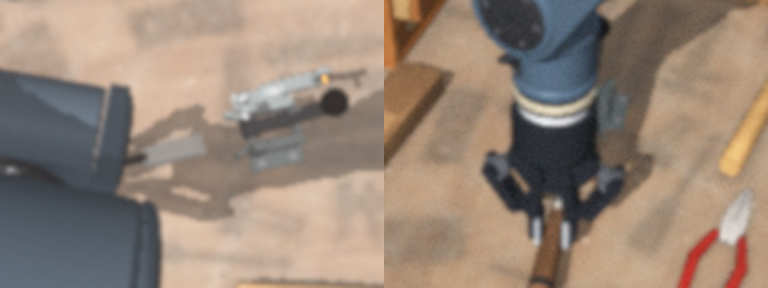

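The top crop shows the blade leaving the gripper from (140,158) to its tip at about (205,145), in line with the clamp mouth at (235,125–155). Next I measure the blade's axis and tip in the same view.

Run:
```python
from fit import *
z=np.load("pics/top1.npz");P=pts("top",(170,210,266,312),z)
yaw=.262;u=np.array([-np.sin(yaw),np.cos(yaw)]);ex=np.array([u[1],-u[0]]);M=np.array([.5873,-.2257])
l=np.c_[(P[:,:2]-M)@ex,(P[:,:2]-M)@u-.027,P[:,2]]   # clamp frame
B=l[(l[:,2]>.022)&(l[:,2]<.06)&(abs(l[:,0])<.03)&(l[:,1]>.03)&(l[:,1]<.14)]
for y in np.arange(.05,.14,.006):
    q=B[abs(B[:,1]-y)<.003]
    if len(q)>3:print(y.round(3),len(q),np.percentile(q[:,0],[3,97]).round(4),(np.percentile(q[:,0],[3,97]).sum()/2).round(4),"z",np.median(q[:,2]).round(4))
print(B[:,1].min())
```

```text
0.062 6 [-0.0119  0.0057] -0.0031 z 0.0352
0.068 19 [-0.0121  0.0095] -0.0013 z 0.037
0.074 21 [-0.0133  0.0085] -0.0024 z 0.0397
0.08 23 [-0.0122  0.0083] -0.002 z 0.0399
0.086 19 [-0.0124  0.0086] -0.0019 z 0.04
0.092 22 [-0.0123  0.0084] -0.0019 z 0.0408
0.098 23 [-0.0121  0.0091] -0.0015 z 0.0411
0.104 20 [-0.0116  0.008 ] -0.0018 z 0.0414
0.11 21 [-0.0113  0.0093] -0.001 z 0.0411
0.116 21 [-0.0116  0.0081] -0.0018 z 0.041
0.122 21 [-0.0107  0.0094] -0.0007 z 0.0406
0.128 19 [-0.0095  0.0078] -0.0009 z 0.042
0.134 13 [-0.0075  0.0071] -0.0002 z 0.0406
0.14 5 [-0.0035  0.0033] -0.0001 z 0.0422
0.06326200966191545
```

```bash
python3 -m crank '[{"dp":[0,0,0.01],"delta_rot":[0,0,-0.0024],"fingers":-1},{"dp":[0,0,0.02],"delta_rot":[0,0,0],"fingers":-1},{"dp":[0,0,0.015],"delta_rot":[0,0,0],"fingers":-1},{"dp":[0,0,0.008],"delta_rot":[0,0,0],"fingers":-1},{"dp":[0,0,0],"delta_rot":[0,0,0],"fingers":-1},{"dp":[0,0,0],"delta_rot":[0,0,0],"fingers":-1}]'
python3 -m crank '[{"dp":[-0.01,0,0],"delta_rot":[0,0,0],"fingers":-1},{"dp":[-0.01,0,0],"delta_rot":[0,0,0],"fingers":-1},{"dp":[-0.01,0,0],"delta_rot":[0,0,0],"fingers":-1},{"dp":[-0.01,0,0],"delta_rot":[0,0,0],"fingers":-1},{"dp":[-0.01,0,0],"delta_rot":[0,0,0],"fingers":-1},{"dp":[-0.01,0,0],"delta_rot":[0,0,0],"fingers":-1},{"dp":[0,0,0],"delta_rot":[0,0,0],"fingers":-1}]'
python3 go.py .5448 -.0673 .08 1.848
python3 - <<'E'
from fit import *
p,d=manip.snapshot("top");z=dict(p=p,d=d);P=pts("top",(165,210,266,325),z)
yaw=.262;u=np.array([-np.sin(yaw),np.cos(yaw)]);ex=np.array([u[1],-u[0]]);M=np.array([.5873,-.2257])
l=np.c_[(P[:,:2]-M)@ex,(P[:,:2]-M)@u-.027,P[:,2]]
B=l[(l[:,2]>.007)&(l[:,2]<.03)&(abs(l[:,0])<.02)&(l[:,1]>.03)&(l[:,1]<.14)]
for y in np.arange(.03,.12,.006):
    q=B[abs(B[:,1]-y)<.003]
    if len(q)>3:print(y.round(3),len(q),np.percentile(q[:,0],[3,97]).round(4),(np.percentile(q[:,0],[3,97]).sum()/2).round(4),"z",np.median(q[:,2]).round(4))
E
```

```text
t: 6.53
tcp_pos: [0.5217, 0.02, 0.0804]
tool_rot: [0.602, 0.799, -0.0, -0.001]
force: [0.6, -0.0, -0.8]
finger_gap: 0.222
gripper_force: 59.1
t: 7.12
tcp_pos: [0.531, -0.0103, 0.0812]
tool_rot: [0.603, 0.798, 0.0, 0.001]
force: [0.2, -0.4, -1.4]
finger_gap: 0.22
gripper_force: 59.1
t 7.12 tcp [ 0.531  -0.0103  0.0812] head 1.8481 tilt z [ 1.4e-03 -4.0e-04 -1.0e+00] f [ 0.18 -0.38 -1.39] gap 0.22 gf 59.1
dp total [-0.1171 -0.0046  0.0025] rows@.08 2.0
rot total [1.9e-04 1.3e-04 1.0e-05]
dp after rot [-0.1171 -0.0046  0.0024]
```

Run:
```python
from fit import *
a=[]
for n in("top","side"):
    p,d=manip.snapshot(n);np.savez(f"pics/{n}2.npz",p=p,d=d)
    q=proj(n,[.57,-.16,.02])[0].astype(int);u=q[0]-50;v=q[1]-40;print(n,u,v)
    a.append(cv2.resize(p[v:v+80,u:u+100,::-1],None,fx=4,fy=4,interpolation=cv2.INTER_CUBIC))
cv2.imwrite("pics/mouth.png",np.hstack(a))
```

```text
top 259 144
side 210 134
```

View pics/mouth.png

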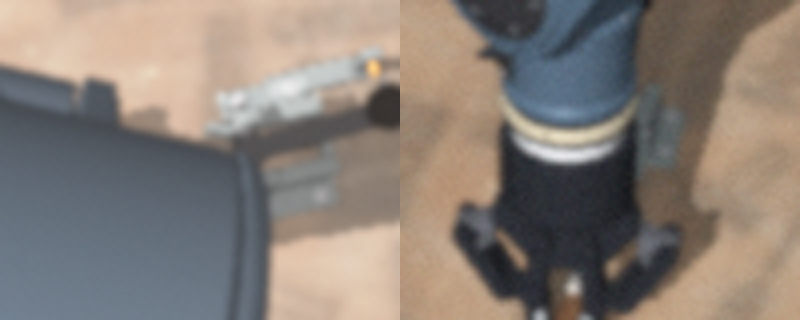

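```bash
python3 -m crank '[{"dp":[-0.01,-0.0004,0.0005],"delta_rot":[0,0,0],"fingers":-1},{"dp":[-0.01,-0.0004,0.0005],"delta_rot":[0,0,0],"fingers":-1},{"dp":[-0.01,-0.0004,0.0005],"delta_rot":[0,0,0],"fingers":-1},{"dp":[0,0,0],"delta_rot":[0,0,0],"fingers":-1}]'
python3 -m crank '[{"dp":[-0.01,-0.0002,0],"delta_rot":[0,0,0],"fingers":-1},{"dp":[-0.01,-0.0002,0],"delta_rot":[0,0,0],"fingers":-1},{"dp":[-0.01,-0.0002,0],"delta_rot":[0,0,0],"fingers":-1},{"dp":[-0.01,-0.0002,0],"delta_rot":[0,0,0],"fingers":-1},{"dp":[0,0,0],"delta_rot":[0,0,0],"fingers":-1}]'
python3 go.py .5448 -.0673 .08 1.848
```

```text
t: 7.6
tcp_pos: [0.5345, -0.0247, 0.0803]
tool_rot: [0.602, 0.798, 0.0, 0.001]
force: [-0.1, -0.5, -1.5]
finger_gap: 0.224
gripper_force: 59.1
t: 8.02
tcp_pos: [0.5396, -0.0442, 0.0804]
tool_rot: [0.603, 0.798, 0.0, 0.001]
force: [0.6, 0.2, -1.4]
finger_gap: 0.221
gripper_force: 59.1
t 8.02 tcp [ 0.5396 -0.0442  0.0804] head 1.8483 tilt z [ 1.4e-03 -5.0e-04 -1.0e+00] f [ 0.59  0.16 -1.45] gap 0.221 gf 59.1
dp total [-0.0473 -0.0027  0.0008] rows@.08 1.0
rot total [1.9e-04 1.4e-04 4.0e-05]
dp after rot [-0.0473 -0.0027  0.0007]
```

```bash
python3 -m crank '[{"dp":[-0.01,-0.0002,0],"delta_rot":[0,0,0],"fingers":-1},{"dp":[-0.01,-0.0002,0],"delta_rot":[0,0,0],"fingers":-1},{"dp":[-0.01,-0.0002,0],"delta_rot":[0,0,0],"fingers":-1},{"dp":[-0.006,0,0],"delta_rot":[0,0,0],"fingers":-1},{"dp":[0,0,0],"delta_rot":[0,0,0],"fingers":-1}]' | head -4
python3 -m crank '[{"dp":[-0.004,0,0],"delta_rot":[0,0,0],"fingers":-1},{"dp":[-0.004,0,0],"delta_rot":[0,0,0],"fingers":-1},{"dp":[0,0,0],"delta_rot":[0,0,0],"fingers":-1}]'
python3 go.py .5448 -.0673 .08 1.848
```

```text
t: 8.43
tcp_pos: [0.544, -0.0612, 0.0803]
tool_rot: [0.602, 0.798, 0.0, 0.0]
force: [-0.1, -0.8, -1.3]
t: 8.68
tcp_pos: [0.5448, -0.0645, 0.0803]
tool_rot: [0.602, 0.798, 0.0, 0.0]
force: [0.3, -0.2, -0.7]
finger_gap: 0.223
gripper_force: 59.1
t 8.68 tcp [ 0.5448 -0.0645  0.0803] head 1.8493 tilt z [ 3.e-04 -1.e-04 -1.e+00] f [ 0.34 -0.21 -0.71] gap 0.223 gf 59.1
dp total [-0.0054 -0.0016  0.0005] rows@.08 1.0
rot total [4.e-05 3.e-05 2.e-04]
dp after rot [-0.0054 -0.0016  0.0005]
```

Keep creeping 2 mm at a time until the tip meets the stop.

```bash
python3 -m crank '[{"dp":[-0.004,0,0],"delta_rot":[0,0,0],"fingers":-1},{"dp":[0,0,0],"delta_rot":[0,0,0],"fingers":-1},{"dp":[0,0,0],"delta_rot":[0,0,0],"fingers":-1}]' | head -4
python3 -m crank '[{"dp":[-0.004,0,0],"delta_rot":[0,0,0],"fingers":-1},{"dp":[0,0,0],"delta_rot":[0,0,0],"fingers":-1},{"dp":[0,0,0],"delta_rot":[0,0,0],"fingers":-1}]' |head -4
python3 go.py .5448 -.0673 .08 1.848
```

```text
t: 8.93
tcp_pos: [0.5452, -0.0662, 0.0803]
tool_rot: [0.602, 0.798, -0.0, -0.0]
force: [-0.4, -0.6, -1.0]
t: 9.18
tcp_pos: [0.5458, -0.0682, 0.0803]
tool_rot: [0.602, 0.798, 0.0, 0.0]
force: [0.5, -0.7, -0.6]
t 9.18 tcp [ 0.5458 -0.0682  0.0803] head 1.8493 tilt z [ 1.e-04 -0.e+00 -1.e+00] f [ 0.55 -0.73 -0.55] gap 0.224 gf 59.1
dp total [ 0.0022 -0.0015  0.0005] rows@.08 1.0
rot total [2.e-05 1.e-05 2.e-04]
dp after rot [ 0.0022 -0.0015  0.0005]
```

```bash
for i in 1; do
python3 -m crank '[{"dp":[-0.003,0,0],"delta_rot":[0,0,0],"fingers":-1},{"dp":[0,0,0],"delta_rot":[0,0,0],"fingers":-1},{"dp":[0,0,0],"delta_rot":[0,0,0],"fingers":-1}]' | sed -n '2p;4p'
python3 -m crank '[{"dp":[-0.003,0,0],"delta_rot":[0,0,0],"fingers":-1},{"dp":[0,0,0],"delta_rot":[0,0,0],"fingers":-1},{"dp":[0,0,0],"delta_rot":[0,0,0],"fingers":-1}]' | sed -n '2p;4p'
python3 -m crank '[{"dp":[-0.003,0,0],"delta_rot":[0,0,0],"fingers":-1},{"dp":[0,0,0],"delta_rot":[0,0,0],"fingers":-1},{"dp":[0,0,0],"delta_rot":[0,0,0],"fingers":-1}]' | sed -n '2p;4p'
done
```

```text
tcp_pos: [0.5462, -0.0696, 0.0803]
force: [-0.3, 0.6, -1.8]
tcp_pos: [0.5466, -0.0711, 0.0803]
force: [-0.1, 0.1, -1.0]
tcp_pos: [0.547, -0.0725, 0.0803]
force: [-0.5, 0.2, -1.6]
```

```bash
python3 -m crank '[{"dp":[-0.003,0,0],"delta_rot":[0,0,0],"fingers":-1},{"dp":[0,0,0],"delta_rot":[0,0,0],"fingers":-1},{"dp":[0,0,0],"delta_rot":[0,0,0],"fingers":-1}]' | sed -n '2p;4p'
python3 -m crank '[{"dp":[-0.003,0,0],"delta_rot":[0,0,0],"fingers":-1},{"dp":[0,0,0],"delta_rot":[0,0,0],"fingers":-1},{"dp":[0,0,0],"delta_rot":[0,0,0],"fingers":-1}]' | sed -n '2p;4p'
python3 - <<'E'
from fit import *
a=[]
for n in("top","side"):
    p,d=manip.snapshot(n);np.savez(f"pics/{n}3.npz",p=p,d=d)
    q=proj(n,[.57,-.16,.02])[0].astype(int);u=q[0]-50;v=q[1]-40;print(n,u,v)
    a.append(cv2.resize(p[v:v+80,u:u+100,::-1],None,fx=4,fy=4,interpolation=cv2.INTER_CUBIC))
cv2.imwrite("pics/home.png",np.hstack(a))
E
```

```text
tcp_pos: [0.5475, -0.074, 0.0803]
force: [-0.1, 0.6, -2.1]
tcp_pos: [0.5478, -0.0754, 0.0803]
force: [-0.1, 0.3, -1.7]
top 259 144
side 210 134
```

View pics/home.png

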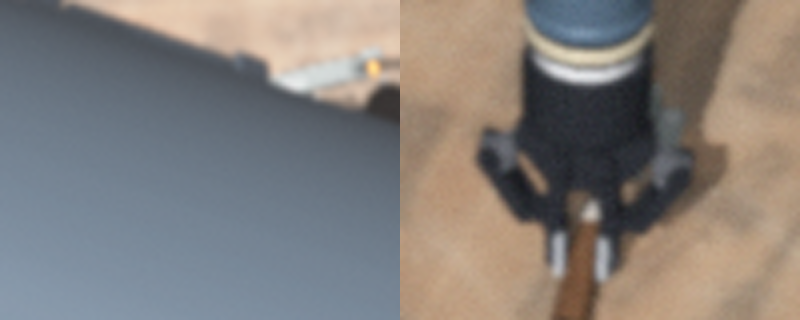

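Run:
```python
from fit import *
yaw=.262;u=np.array([-np.sin(yaw),np.cos(yaw)]);ex=np.array([u[1],-u[0]]);M=np.array([.5873,-.2257])
fr=lambda X:np.c_[(X[:,:2]-M)@ex,(X[:,:2]-M)@u-.027]
for n,b in (("top",(150,210,300,370)),("side",(115,185,235,295))):
    p=np.load(f"pics/{n}0.npz")['p'];a,bb,c,e=b
    hsv=cv2.cvtColor(p,cv2.COLOR_RGB2HSV)[a:bb,c:e].astype(int)
    m=(hsv[...,0]>12)&(hsv[...,0]<30)&(hsv[...,1]>120);v,w=np.nonzero(m);print(n,"brass",len(v),fr(onz(n,[[w.mean()+c,v.mean()+a]],.036)).round(4))
    k=(hsv[...,2]<75)&(hsv[...,1]<90);k=cv2.morphologyEx(k.astype(np.uint8),cv2.MORPH_OPEN,np.ones((5,5)));v,w=np.nonzero(k)
    if len(v):print(" black",len(v),fr(onz(n,[[(w.min()+w.max())/2+c,(v.min()+v.max())/2+a]],.078)).round(4))
    P=pts(n,b);l=fr(P);z=P[:,2]
    for nm,q in (("lips",(z>.012)&(z<.03)&(abs(abs(l[:,0])-.02)<.008)&(l[:,1]>.02)),("hingeblk",(z>.034)&(z<.046)&(abs(l[:,0])<.03)&(l[:,1]>-.01)),("knob",(z>.073)&(z<.09)),("post",(z>.03)&(z<.046)&(abs(l[:,0]-.041)<.01))):
        print(" ",nm,q.sum(),np.sort(l[q,1].round(3))[[0,1,2,3,-4,-3,-2,-1]])
    for y in np.arange(-.08,.06,.005):
        q=(abs(l[:,0])<.006)&(abs(l[:,1]-y)<.0025)
        if q.sum(): print((y.round(3),np.median(z[q]).round(4).tolist()),end=" ")
    print()
```

```text
top brass 2 [[ 0.031  -0.0813]]
 black 76 [[-0.0033 -0.0685]]
  lips 24 [0.02  0.021 0.021 0.021 0.028 0.029 0.029 0.031]
  hingeblk 168 [-0.01  -0.01  -0.009 -0.009  0.018  0.019  0.019  0.019]
  knob 119 [-0.082 -0.082 -0.081 -0.081 -0.057 -0.056 -0.056 -0.056]
  post 21 [-0.088 -0.087 -0.086 -0.085 -0.077 -0.077 -0.076 -0.076]
(np.float64(-0.08), 0.0873) (np.float64(-0.075), 0.0858) (np.float64(-0.07), 0.0834) (np.float64(-0.065), 0.0823) (np.float64(-0.06), 0.0777) (np.float64(-0.055), 0.0622) (np.float64(-0.05), 0.0597) (np.float64(-0.045), 0.0565) (np.float64(-0.04), 0.0543) (np.float64(-0.035), 0.0542) (np.float64(-0.03), 0.0516) (np.float64(-0.025), 0.05) (np.float64(-0.02), 0.0481) (np.float64(-0.015), 0.0465) (np.float64(-0.01), 0.0442) (np.float64(-0.005), 0.0425) (np.float64(0.0), 0.0395) (np.float64(0.005), 0.039) (np.float64(0.01), 0.0402) (np.float64(0.015), 0.0375) (np.float64(0.02), 0.0308) (np.float64(0.025), 0.0012) (np.float64(0.03), 0.001) (np.float64(0.035), 0.0001) (np.float64(0.04), 0.0008) (np.float64(0.045), -0.0001) (np.float64(0.05), 0.0013) (np.float64(0.
[... 485 characters left out ...]
04) (np.float64(-0.06), 0.0648) (np.float64(-0.055), 0.0738) (np.float64(-0.05), 0.0609) (np.float64(-0.045), 0.0577) (np.float64(-0.04), 0.0534) (np.float64(-0.035), 0.0524) (np.float64(-0.03), 0.0524) (np.float64(-0.025), 0.0493) (np.float64(-0.02), 0.0456) (np.float64(-0.015), 0.0466) (np.float64(-0.01), 0.0442) (np.float64(-0.005), 0.0416) (np.float64(0.0), 0.0394) (np.float64(0.005), 0.0371) (np.float64(0.01), 0.0028) (np.float64(0.015), 0.0006) (np.float64(0.02), 0.034) (np.float64(0.025), 0.03) (np.float64(0.03), 0.0007) (np.float64(0.035), -0.0008) (np.float64(0.04), 0.0002) (np.float64(0.045), 0.0015) (np.float64(0.05), 0.0001) (np.float64(0.055), -0.0009) (np.float64(0.06), 0.0024)
```

The knob sits nearer the hinge when raised (26 − 92·cos 0.35 + 22·sin 0.35, giving y ≈ −53 mm). My clamp frame was therefore about 13 mm off along y, and the pin and the lips confirm it. The stop is about 3–5 mm ahead.

```bash
python3 -m crank '[{"dp":[-0.003,0,0],"delta_rot":[0,0,0],"fingers":-1},{"dp":[0,0,0],"delta_rot":[0,0,0],"fingers":-1},{"dp":[0,0,0],"delta_rot":[0,0,0],"fingers":-1}]' | sed -n '2p;4p'
python3 -m crank '[{"dp":[-0.003,0,0],"delta_rot":[0,0,0],"fingers":-1},{"dp":[0,0,0],"delta_rot":[0,0,0],"fingers":-1},{"dp":[0,0,0],"delta_rot":[0,0,0],"fingers":-1}]' | sed -n '2p;4p'
python3 -m crank '[{"dp":[-0.003,0,0],"delta_rot":[0,0,0],"fingers":-1},{"dp":[0,0,0],"delta_rot":[0,0,0],"fingers":-1},{"dp":[0,0,0],"delta_rot":[0,0,0],"fingers":-1}]' | sed -n '2p;4p'
```

```text
tcp_pos: [0.5483, -0.0768, 0.0803]
force: [0.9, 0.1, -0.1]
tcp_pos: [0.5487, -0.0783, 0.0803]
force: [-0.4, 0.8, -1.4]
tcp_pos: [0.5491, -0.0797, 0.0803]
force: [0.0, 0.2, -0.0]
```

```bash
python3 -m crank '[{"dp":[-0.002,0,0],"delta_rot":[0,0,0],"fingers":-1},{"dp":[0,0,0],"delta_rot":[0,0,0],"fingers":-1},{"dp":[0,0,0],"delta_rot":[0,0,0],"fingers":-1}]' | sed -n '2p;4p'
python3 -m crank '[{"dp":[-0.002,0,0],"delta_rot":[0,0,0],"fingers":-1},{"dp":[0,0,0],"delta_rot":[0,0,0],"fingers":-1},{"dp":[0,0,0],"delta_rot":[0,0,0],"fingers":-1}]' | sed -n '2p;4p'
python3 -m crank '[{"dp":[-0.002,0,0],"delta_rot":[0,0,0],"fingers":-1},{"dp":[0,0,0],"delta_rot":[0,0,0],"fingers":-1},{"dp":[0,0,0],"delta_rot":[0,0,0],"fingers":-1}]' | sed -n '2p;4p'
```

```text
tcp_pos: [0.5493, -0.0806, 0.0803]
force: [0.8, -0.4, -2.5]
tcp_pos: [0.5492, -0.0811, 0.0802]
force: [-0.6, 1.9, -1.4]
tcp_pos: [0.549, -0.0815, 0.08]
force: [-0.6, 5.0, -0.0]
```

Contact with the stop at y-force 5 N. Now lower slightly, let go and rise.

```bash
python3 -m crank '[{"dp":[0,0,0.0015],"delta_rot":[0,0,0],"fingers":-1},{"dp":[0,0,0],"delta_rot":[0,0,0],"fingers":-1},{"dp":[0,0,0],"delta_rot":[0,0,0],"fingers":-0.35},{"dp":[0,0,0],"delta_rot":[0,0,0],"fingers":-0.2},{"dp":[0,0,0],"delta_rot":[0,0,0],"fingers":0.1},{"dp":[0,0,0],"delta_rot":[0,0,0],"fingers":0.1},{"dp":[0,0,0],"delta_rot":[0,0,0],"fingers":0.1},{"dp":[0,0,0],"delta_rot":[0,0,0],"fingers":0.1},{"dp":[0,0,0],"delta_rot":[0,0,0],"fingers":0.1}]'
python3 -m crank '[{"dp":[0,0,-0.02],"delta_rot":[0,0,0],"fingers":0.1},{"dp":[0,0,-0.04],"delta_rot":[0,0,0],"fingers":0.1},{"dp":[0,0,-0.06],"delta_rot":[0,0,0],"fingers":0.1},{"dp":[0,0,-0.06],"delta_rot":[0,0,0],"fingers":-1},{"dp":[0,0,-0.06],"delta_rot":[0,0,0],"fingers":-1},{"dp":[0,0,-0.04],"delta_rot":[0,0,0],"fingers":-1},{"dp":[0,0,0],"delta_rot":[0,0,0],"fingers":-1},{"dp":[0,0,0],"delta_rot":[0,0,0],"fingers":-1}]'
python3 - <<'E'
from fit import *
a=[]
for n in("top","side"):
    p,d=manip.snapshot(n);np.savez(f"pics/{n}4.npz",p=p,d=d)
    q=proj(n,[.57,-.16,.02])[0].astype(int);u=q[0]-50;v=q[1]-40;print(n,u,v)
    a.append(cv2.resize(p[v:v+80,u:u+100,::-1],None,fx=4,fy=4,interpolation=cv2.INTER_CUBIC))
cv2.imwrite("pics/rel.png",np.hstack(a))
E
```

```text
t: 12.78
tcp_pos: [0.55, -0.0827, 0.0796]
tool_rot: [0.602, 0.798, 0.0, 0.0]
force: [0.9, 0.1, -0.0]
finger_gap: 0.55
gripper_force: 0.0
t: 13.45
tcp_pos: [0.5504, -0.0827, 0.2214]
tool_rot: [0.602, 0.798, 0.001, 0.002]
force: [-0.7, -0.6, -0.5]
finger_gap: 0.001
gripper_force: 0.0
top 259 144
side 210 134
```

View pics/rel.png

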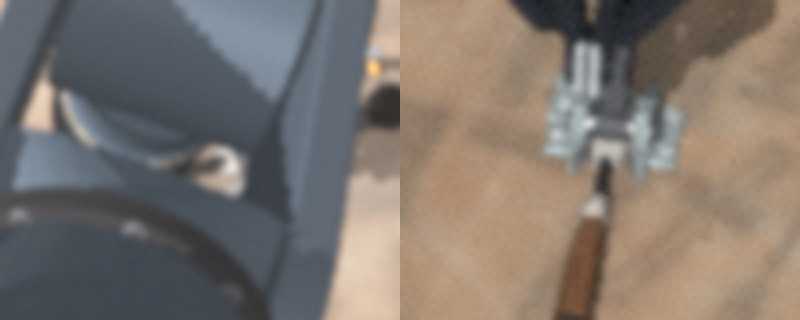

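The side crop shows the blade between the cheeks and the chisel standing free at (595,170), with the neck in line. Next: shut fingers above the knob.

```bash
python3 go.py .5988 -.2687 .178 1.833
```

```text
t 13.55 tcp [ 0.5491 -0.0823  0.2191] head 1.8494 tilt z [-1.4e-03  5.0e-04 -1.0e+00] f [-0.75  0.64 -1.04] gap 0.003 gf 0.0
dp total [-0.3859 -0.0069  0.0819] rows@.08 5.0
rot total [-0.00019 -0.00013  0.0026 ]
dp after rot [-0.3858 -0.0007  0.0822]
```

```bash
python3 -m crank '[{"dp":[0,0,0],"delta_rot":[0,0,0.0026],"fingers":-1},{"dp":[-0.04,0,0],"delta_rot":[0,0,0],"fingers":-1},{"dp":[-0.06,0,0],"delta_rot":[0,0,0],"fingers":-1},{"dp":[-0.07,0,0],"delta_rot":[0,0,0],"fingers":-1},{"dp":[-0.07,0,0],"delta_rot":[0,0,0],"fingers":-1},{"dp":[-0.06,0,0.01],"delta_rot":[0,0,0],"fingers":-1},{"dp":[-0.05,0,0.03],"delta_rot":[0,0,0],"fingers":-1},{"dp":[-0.036,0,0.04],"delta_rot":[0,0,0],"fingers":-1},{"dp":[0,0,0],"delta_rot":[0,0,0],"fingers":-1},{"dp":[0,0,0],"delta_rot":[0,0,0],"fingers":-1},{"dp":[0,0,0],"delta_rot":[0,0,0],"fingers":-1}]'
python3 go.py .5988 -.2687 .163 1.833
python3 - <<'E'
from fit import *
a=[]
for n in("top","side"):
    p,d=manip.snapshot(n);np.savez(f"pics/{n}5.npz",p=p,d=d)
    q=proj(n,[.575,-.2,.03])[0].astype(int);u=q[0]-50;v=q[1]-40;print(n,u,v)
    a.append(cv2.resize(p[v:v+80,u:u+100,::-1],None,fx=4,fy=4,interpolation=cv2.INTER_CUBIC))
cv2.imwrite("pics/above.png",np.hstack(a))
E
```

```text
t: 14.47
tcp_pos: [0.5992, -0.2679, 0.1784]
tool_rot: [0.609, 0.793, 0.0, -0.002]
force: [-0.3, -0.1, -0.3]
finger_gap: -0.003
gripper_force: 0.0
t 14.47 tcp [ 0.5992 -0.2679  0.1784] head 1.8327 tilt z [-0.0026  0.0022 -1.    ] f [-0.34 -0.11 -0.26] gap -0.003 gf 0.0
dp total [-0.0014 -0.0011  0.0308] rows@.08 1.0
rot total [-3.0e-04 -4.4e-04 -5.0e-05]
dp after rot [-0.0013 -0.0011  0.0308]
top 275 142
side 215 122
```

View pics/above.png

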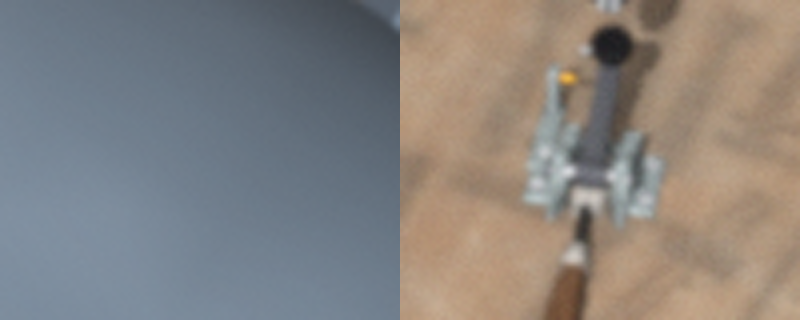

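The side crop shows the raised knob at (612,45), its white pointer at (585,50), the brass pin at (568,77) and the fingertips above the knob. The blade is in the throat at (588,195). Press down slowly.

```bash
python3 -m crank '[{"dp":[-0.0005,0,0.01],"delta_rot":[0,0,0],"fingers":-1},{"dp":[0,0,0.01],"delta_rot":[0,0,0],"fingers":-1},{"dp":[0,0,0.01],"delta_rot":[0,0,0],"fingers":-1},{"dp":[0,0,0],"delta_rot":[0,0,0],"fingers":-1},{"dp":[0,0,0],"delta_rot":[0,0,0],"fingers":-1}]'|sed -n '2p;4p'
python3 -m crank '[{"dp":[-0.0018,0,0.006],"delta_rot":[0,0,0],"fingers":-1},{"dp":[-0.0018,0,0.006],"delta_rot":[0,0,0],"fingers":-1},{"dp":[0,0,0],"delta_rot":[0,0,0],"fingers":-1},{"dp":[0,0,0],"delta_rot":[0,0,0],"fingers":-1}]'|sed -n '2p;4p'
python3 -m crank '[{"dp":[-0.0018,0,0.006],"delta_rot":[0,0,0],"fingers":-1},{"dp":[-0.0018,0,0.006],"delta_rot":[0,0,0],"fingers":-1},{"dp":[0,0,0],"delta_rot":[0,0,0],"fingers":-1},{"dp":[0,0,0],"delta_rot":[0,0,0],"fingers":-1}]'|sed -n '2p;4p'
python3 -m crank '[{"dp":[-0.0018,0,0.006],"delta_rot":[0,0,0],"fingers":-1},{"dp":[-0.0018,0,0.006],"delta_rot":[0,0,0],"fingers":-1},{"dp":[0,0,0],"delta_rot":[0,0,0],"fingers":-1},{"dp":[0,0,0],"delta_rot":[0,0,0],"fingers":-1}]'|sed -n '2p;4p'
python3 go.py .6012 -.2774 .125 1.833
```

```text
tcp_pos: [0.5997, -0.2687, 0.1641]
force: [-0.4, 0.6, -0.0]
tcp_pos: [0.6006, -0.2711, 0.1586]
force: [0.7, -0.2, 0.9]
tcp_pos: [0.6014, -0.2737, 0.153]
force: [0.1, -3.2, 4.8]
tcp_pos: [0.6019, -0.2751, 0.1468]
force: [0.6, -3.5, 5.1]
t 15.98 tcp [ 0.6019 -0.2751  0.1468] head 1.8328 tilt z [ 0.0016 -0.0013 -1.    ] f [ 0.64 -3.53  5.09] gap 0.002 gf 2.5
dp total [-0.0041 -0.0027  0.0436] rows@.08 1.0
rot total [ 2.0e-04  2.6e-04 -4.0e-05]
dp after rot [-0.0042 -0.0026  0.0436]
```

```bash
python3 -m crank '[{"dp":[-0.002,0,0.006],"delta_rot":[0,0,0],"fingers":-1},{"dp":[-0.002,0,0.006],"delta_rot":[0,0,0],"fingers":-1},{"dp":[0,0,0],"delta_rot":[0,0,0],"fingers":-1},{"dp":[0,0,0],"delta_rot":[0,0,0],"fingers":-1}]'|sed -n '2p;4p'
python3 -m crank '[{"dp":[-0.002,0,0.006],"delta_rot":[0,0,0],"fingers":-1},{"dp":[-0.002,0,0.006],"delta_rot":[0,0,0],"fingers":-1},{"dp":[0,0,0],"delta_rot":[0,0,0],"fingers":-1},{"dp":[0,0,0],"delta_rot":[0,0,0],"fingers":-1}]'|sed -n '2p;4p'
python3 -m crank '[{"dp":[-0.001,0,0.005],"delta_rot":[0,0,0],"fingers":-1},{"dp":[0,0,0],"delta_rot":[0,0,0],"fingers":-1},{"dp":[0,0,0],"delta_rot":[0,0,0],"fingers":-1}]'|sed -n '2p;4p'
python3 go.py .6012 -.2774 .125 1.833
python3 - <<'E'
from fit import *
a=[]
p,d=manip.snapshot("side");np.savez("pics/side6.npz",p=p,d=d)
cv2.imwrite("pics/press.png",cv2.resize(p[110:190,225:305,::-1],None,fx=7,fy=7,interpolation=cv2.INTER_CUBIC))
E
```

```text
tcp_pos: [0.6024, -0.2769, 0.1409]
force: [0.7, -4.2, 6.2]
tcp_pos: [0.6028, -0.2787, 0.1349]
force: [0.1, -3.4, 5.8]
tcp_pos: [0.6029, -0.2791, 0.1325]
force: [0.5, -3.7, 5.4]
t 16.9 tcp [ 0.6029 -0.2791  0.1325] head 1.8331 tilt z [ 0.0012 -0.001  -1.    ] f [ 0.49 -3.66  5.38] gap 0.003 gf 2.7
dp total [ 0.0041 -0.0025  0.015 ] rows@.08 1.0
rot total [1.4e-04 2.0e-04 1.0e-05]
dp after rot [ 0.0041 -0.0025  0.015 ]
```

View pics/press.png

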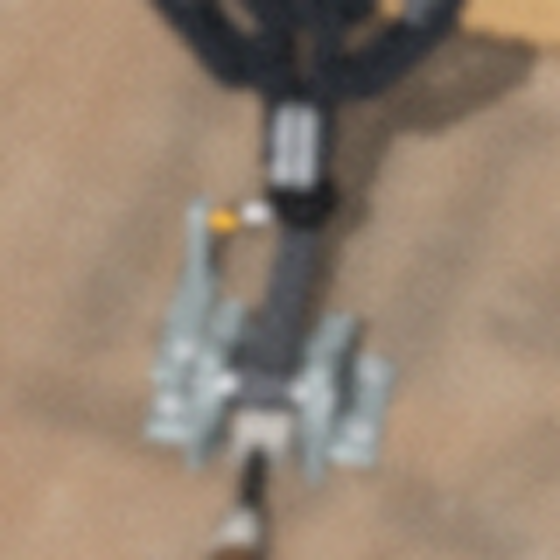

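```bash
cat > lev.py <<'E'
from fit import *
import sys
yaw=.262;u=np.array([-np.sin(yaw),np.cos(yaw)]);ex=np.array([u[1],-u[0]]);M=np.array([.5873,-.2257])
fr=lambda X:np.c_[(X[:,:2]-M)@ex,(X[:,:2]-M)@u-.0125,X[:,2]]
for f in sys.argv[1:]:
    z=np.load(f) if f!="now" else dict(zip("pd",manip.snapshot("side")))
    l=fr(pts("side",(110,190,225,305),z))
    q=l[(abs(l[:,0])<.007)&(l[:,1]>-.045)&(l[:,1]<.012)&(l[:,2]>.028)&(l[:,2]<.07)]
    for _ in range(3):
        k=np.polyfit(q[:,1],q[:,2],1);r=q[:,2]-np.polyval(k,q[:,1]);q=q[abs(r)<.004]
    h=cv2.cvtColor(z['p'],cv2.COLOR_RGB2HSV)[110:190,225:305].astype(int)
    w=(h[...,2]>190)&(h[...,1]<50);w[40:]=0;w[:, :30]=0;w[:,40:]=0
    b=(h[...,0]>12)&(h[...,0]<30)&(h[...,1]>120)&(h[...,2]>150);b[40:]=0
    px=[(np.nonzero(m)[1].mean().round(2)+225,np.nonzero(m)[0].mean().round(2)+110,int(m.sum())) if m.any() else None for m in(w,b)]
    print(f,len(q),"slope ang",-np.arctan(k[0]).round(4),"lever angle",(.35+np.arctan(k[0])).round(3),"z@-.04",np.polyval(k,-.04).round(4),"pointer,pin",px)
E
python3 lev.py pics/side0.npz pics/side5.npz pics/side6.npz
python3 - <<'E'
from h import *
# expected pixel of pin tip and of pointer tip in side view for lever angles (true clamp frame)
yaw=.262;u=np.array([-np.sin(yaw),np.cos(yaw)]);ex=np.array([u[1],-u[0]]);O=np.array([.5873,-.2257])+u*.0125
W=lambda x,y,z:np.r_[O+ex*x+u*y,z]
print(proj("side",[W(.026,-.066,.036)]).round(1))
for a in(.25,.3,.35,.4):
    e=.35-a;print(a,proj("side",[W(.018,.026-.092*np.cos(e)+.006*np.sin(e),.03+.092*np.sin(e)+.006*np.cos(e))]).round(1))
E
```

```text
pics/side0.npz 93 slope ang 0.3552 lever angle -0.005 z@-.04 0.0608 pointer,pin [None, (np.float64(256.5), np.float64(141.2), 10)]
pics/side5.npz 93 slope ang 0.336 lever angle 0.014 z@-.04 0.0602 pointer,pin [None, (np.float64(256.64), np.float64(141.09), 11)]
pics/side6.npz 73 slope ang 0.0543 lever angle 0.296 z@-.04 0.0402 pointer,pin [(np.float64(261.0), np.float64(139.75), 4), (np.float64(256.5), np.float64(141.2), 10)]
[[258.1 141.2]]
0.25 [[260.9 139.1]]
0.3 [[260.9 140.3]]
0.35 [[260.9 141.5]]
0.4 [[260.9 142.8]]
```

Slope (0.29), pointer-to-pin pixels (0.28) and tip height (0.28) agree, so about 6 mm more is needed.

```bash
python3 -m crank '[{"dp":[0,0,0.004],"delta_rot":[0,0,0],"fingers":-1},{"dp":[0,0,0.004],"delta_rot":[0,0,0],"fingers":-1},{"dp":[0,0,0.004],"delta_rot":[0,0,0],"fingers":-1},{"dp":[0,0,0],"delta_rot":[0,0,0],"fingers":-1},{"dp":[0,0,0],"delta_rot":[0,0,0],"fingers":-1},{"dp":[0,0,0],"delta_rot":[0,0,0],"fingers":-1}]'|sed -n '2p;4p'
python3 lev.py now now
```

```text
tcp_pos: [0.6031, -0.2793, 0.1269]
force: [0.7, -4.2, 6.7]
now 69 slope ang 0.0149 lever angle 0.335 z@-.04 0.0371 pointer,pin [None, (np.float64(256.64), np.float64(141.09), 11)]
now 69 slope ang 0.0293 lever angle 0.321 z@-.04 0.0372 pointer,pin [None, (np.float64(256.64), np.float64(141.09), 11)]
```

```bash
python3 -m crank '[{"dp":[0,0,0.002],"delta_rot":[0,0,0],"fingers":-1},{"dp":[0,0,0],"delta_rot":[0,0,0],"fingers":-1},{"dp":[0,0,0],"delta_rot":[0,0,0],"fingers":-1},{"dp":[0,0,0],"delta_rot":[0,0,0],"fingers":-1},{"dp":[0,0,0],"delta_rot":[0,0,0],"fingers":-1},{"dp":[0,0,0],"delta_rot":[0,0,0],"fingers":-1},{"dp":[0,0,0],"delta_rot":[0,0,0],"fingers":-1}]'|sed -n '1,2p;4p'
python3 lev.py now now
python3 - <<'E'
from fit import *
z=dict(zip("pd",manip.snapshot("side")));a=np.load("pics/side5.npz")
yaw=.262;u=np.array([-np.sin(yaw),np.cos(yaw)]);ex=np.array([u[1],-u[0]]);O=np.array([.5873,-.2257])+u*.0125
for s in(a,z):
    P=cloud("side",s['p'],s['d'])[140:300,170:300].reshape(-1,3);l=np.c_[(P[:,:2]-O)@ex,(P[:,:2]-O)@u,P[:,2]]
    h=l[(l[:,2]>.006)&(l[:,2]<.035)&(abs(l[:,0])<.03)&(l[:,1]>.06)&(l[:,1]<.25)]
    k=np.polyfit(h[:,1],h[:,0],1);print("chisel slope",k[0].round(3),"x@.09",np.polyval(k,.09).round(4),"end y",np.percentile(h[:,1],99).round(4))
cv2.imwrite("pics/final.png",cv2.resize(z['p'][110:190,225:305,::-1],None,fx=7,fy=7,interpolation=cv2.INTER_CUBIC))
E
```

```text
t: 18.13
tcp_pos: [0.6032, -0.2795, 0.126]
force: [0.4, -4.6, 6.0]
now 66 slope ang 0.014 lever angle 0.336 z@-.04 0.0364 pointer,pin [None, (np.float64(256.64), np.float64(141.09), 11)]
now 67 slope ang -0.005 lever angle 0.355 z@-.04 0.0357 pointer,pin [None, (np.float64(256.64), np.float64(141.09), 11)]
chisel slope -0.002 x@.09 0.0006 end y 0.2116
chisel slope -0.011 x@.09 -0.0004 end y 0.2109
```

View pics/final.png

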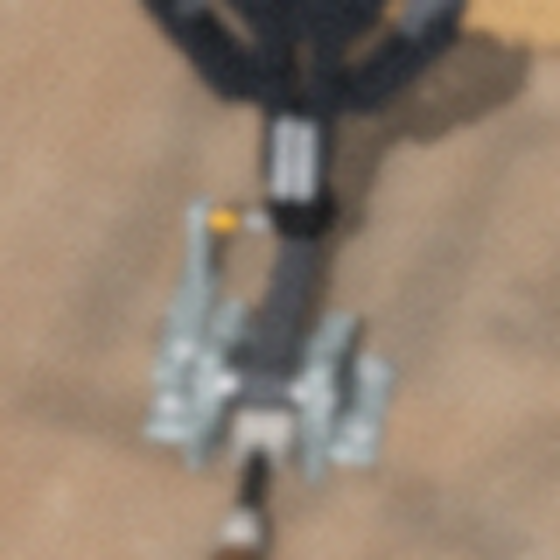

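The pointer at (257,219) is level with the pin at (223,219), and the lever is at about 0.345 rad. The chisel is in line, with its handle end at y = 211 mm against 210 mm when home. Handing in.

```bash
python3 -c "
from station import manip
print(manip.sign_off())"
```

```text
the job is handed in; nothing more can be done
None
```

I handed the job in at about 18 s: the wide chisel is home against the back stop and let go, and the shut fingers are holding the lever level at about 0.345 rad, pointer at the pin; the hand-in gave no verdict, and I measured neither the pad's grip nor the other two chisels.

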